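Refill the matching feed hopper from the scoop tray

TASK

See which of the two feed hoppers has the blue sample on its ledge, slide that hopper's cover all the way open, then pick up the yellow scoop tray by its handle and tip all five blue housings over its open front end into that hopper. Set the empty tray gently back down, level, in the middle of its green mat, let go of it, and only then slide the cover fully shut. Leave the other hopper's cover and everything else on the table where they are.

Things in the scene. Friction and masses are not known exactly. Their poses are not given: they have to be found in the camera images.
- feeder: fixed twin feed hopper: white base 150 x 330 x 50 mm carrying a left (+y) and a right (-y) steel hopper; origin centre of underside, x away from the robot. Hoppers: 150 mm square, 5 mm walls, rim 125 mm up, sloping floor 57 to 95 mm up. Dark cover rails, top 135 mm up, from x = -205 to 80 mm. On the +x side a sample ledge before each hopper, 60 mm up, 100 mm from the hopper's centre.
- sample_blue: blue sample connector housing, a block 30 x 24 x 20 mm (x, y, z), 20 g; origin at the centre of its underside; fixed on the ledge in front (+x) of the hopper that runs blue housings, left or right
- sample_orange: orange sample connector housing, a block 30 x 24 x 20 mm (x, y, z), 20 g; origin at the centre of its underside; fixed on the ledge of the other hopper
- mat: flat green mat, 210 x 170 x 4 mm, fixed to the table; origin at the centre of its underside
- tray: yellow scoop tray, 160 (x) x 110 (y) mm, about 0.3 kg, loose on the mat; origin centre of underside, z up. Floor and walls 4 mm thick; side and rear (+x) walls 40 mm high; the front (-x) end is open: parts slide out there. A black handle bar bridges it from side to side, see tray_grip.
- tray_grip (a point): centre of the tray's handle bar, at (5, 0, 86) mm in the tray's frame. The bar is a plate 12 mm thick, 102 mm long (tray's y), 34 mm wide, leaning 25 degrees (0.436 rad) from the tray's vertical, upper edge towards the rear (+x): a tool that leans the same way pinches it across its thickness. Axes as the tray's.
- tray_lip (a point): middle of the tray's open front edge, on the floor's upper face, at (-80, 0, 4) mm in the tray's frame
- left_mouth (a point): centre of the left hopper's mouth, at rim height (125 mm above the table); the opening is 140 x 140 mm; axes as the feeder's
- cover_left (a joint): position of the left hopper's sliding cover in m: 0 is fully shut, 0.13 fully open; it slides towards the feeder's -x (towards the robot) and stays where it is left
- cover_left_grip (a point): grip point on the left cover's black fin: 15 mm below the fin's top, 21 mm above the cover plate. The fin is upright, 12 mm thick (feeder's x), 46 mm long (y), 36 mm high, 20 mm from the far (+x) edge of the cover, a grey plate 150 x 150 x 5 mm with its top 133 mm above the table. It moves with the cover.
- right_mouth (a point): centre of the right hopper's mouth, at rim height (125 mm above the table); the opening is 140 x 140 mm; axes as the feeder's
- cover_right (a joint): position of the right hopper's sliding cover in m: 0 is fully shut, 0.13 fully open; it slides towards the feeder's -x (towards the robot) and stays where it is left
- cover_right_grip (a point): grip point on the right cover's black fin: 15 mm below the fin's top, 21 mm above the cover plate. The fin is upright, 12 mm thick (feeder's x), 46 mm long (y), 36 mm high, 20 mm from the far (+x) edge of the cover, a grey plate 150 x 150 x 5 mm with its top 133 mm above the table. It moves with the cover.
- part0: blue connector housing, a block 30 x 24 x 20 mm (x, y, z), 20 g; origin at the centre of its underside; lies in the tray at the start
- part1: blue connector housing, a block 30 x 24 x 20 mm (x, y, z), 20 g; origin at the centre of its underside; lies in the tray at the start
- part2: blue connector housing, a block 30 x 24 x 20 mm (x, y, z), 20 g; origin at the centre of its underside; lies in the tray at the start
- part3: blue connector housing, a block 30 x 24 x 20 mm (x, y, z), 20 g; origin at the centre of its underside; lies in the tray at the start
- part4: blue connector housing, a block 30 x 24 x 20 mm (x, y, z), 20 g; origin at the centre of its underside; lies in the tray at the start
- stray: orange connector housing, a block 30 x 24 x 20 mm (x, y, z), 20 g; origin at the centre of its underside; a bystander on the table
- applicator: bystander: dark steel crimp applicator, 70 x 60 x 133 mm, 0.8 kg; origin under its centre
- spool: bystander: small spool standing on end, diameter 100 mm, 60 mm high; origin under its centre
- oiler: bystander: white bottle with a red cap, diameter 48 mm, 130 mm high; origin under its centre
- screwdriver: bystander: screwdriver with a red handle, lying on the table
- wrench: bystander: steel wrench, 150 mm, lying on the table

How it is judged:
By the outcome, as a careful person would: the job done as asked, in the order asked, and still so for the second after the job is handed in, with the robot touching nothing.
It also fails if it takes over 72 s, if anything falls off the work surface, if the arm or the gripper's body presses on something with over 40 N, if the wrist force passes 120 N, or if a joint passes its speed limit or range.

ROBOT

A 7-joint arm with a two-finger parallel gripper is mounted at the origin on the work surface. World frame = base frame: x ahead of the robot, y to its left, z up, the work surface at z = 0. Lengths are in m, angles in degrees, forces in N, time in s.
With the tool pointing down it reaches from about 0.4 to 0.85 m from the base axis. Payload 4.4 kg.
Tool frame: the origin (TCP) lies between the finger pads; the fingertips stand ahead of it and the grasp point (between the pads) lies 3 mm ahead of it (finger_overhang is the z of the fingertips in the tool frame, in m); z points along the fingers, y is the line along which they close (so a half turn about z gives the same grasp; the last joint's range is limited). The gripper opens to 94 mm and grips with 3 to 60 N. Pads are 16 mm wide; open, the fingers measure 119 mm over their backs; the gripper's body (75 mm by 177 mm) begins 78 mm behind the grasp point.
Start: joints at [-73.671, 36.005, 2.206, 86.941, -1.547, 57.084, -1.146], TCP at [0.223, 0.61, 0.227] pointing down, gripper open.
Joint ranges: [-175.42, 175.42], [-21.48, 121.26], [-71.46, 75.88], [10.55, 141.38], [-63.04, 243.04], [13.31, 113.54], [-168.57, 168.57]. Speed limits (degrees/s): [147.25, 147.25, 180, 180, 180, 180, 180].

INTERFACE

Orientations are given as [roll, pitch, yaw] about the fixed x, y, z axes, in that order (R = Rz(yaw) Ry(pitch) Rx(roll)).
In Python, from cell import read_state, read_camera, get_calibration, hand_in, finger_overhang gives the robot as it stands.
- The arm moves only by the shell command python3 -m pendant 'ROWS'. ROWS is JSON, one flat list of numbers, 7 for each row, row after row: the turn, a rotation vector about the world's x, y, z in rad, then the shift along the world's x, y, z in cm, then the opening, from 0 (shut) to 1 (fully open). In form: [wx, wy, wz, tx, ty, tz, gripper, wx, wy, wz, tx, ty, tz, gripper, ...]. A call has 1 to 20 rows; each row shifts and turns the commanded pose from where the row before left it; what a row does not reach is not made up. A row lasts 1/12 s, in which the tool goes at most 41.7 mm and 7.16 degrees, less where a joint would pass 70% of its speed; a pose out of reach is approached as far as the arm can. A call is refused whole if a number of a shift passes 4.17 or a number of a turn 0.125, either way. A call with a gripper value outside its range is refused whole. The fingers move at their own pace and stop on an object; the grip force is fixed at half the most. Time passes only in rows, so rows that do not move let the fingers close. It gives the time, the measured TCP pose, the force, the opening and the grip force at its end, in the units of the state.
- read_state(): the state, without advancing time (a new reading comes with each control period).
- read_camera(name): name is "scene" or "side" or "wrist"; returns the picture (400x640x3 uint8, blue, green, red); there is no depth.
- get_calibration(name): a dict with "fx", "fy", "cx", "cy" (pixels), "rvec" (rotation vector, rad) and "tvec" (3), from world to camera coordinates, as OpenCV has them. Camera axes: x right, y down, z forward; pixel columns grow to the right and rows downward; lengths in m; the calibration is good to about 2 mm. The wrist camera is an equidistant fisheye: a pixel r from the principal point sees the ray r / f radians off the axis. A picture is of the moment at which its call begins: read the wrist's pose just before it. get_calibration takes no time and is no camera call; for the wrist camera it gives the pose at the moment of the call.
- hand_in(): hands the job in; it is judged then, once.
The state is a dict: "time": time; "joint_positions": joint angles; "qd": joint speeds; "joint_torque": joint torques, N m; "ee_pos": TCP position; "tcp_rot": TCP orientation; "ft_force": force on the tool from outside, world axes, zero at the start; "torque": the same for the moment, N m; "finger_gap": finger opening in m; "gripper_force": force on a finger pad.
Only numpy, scipy, OpenCV 4.12 (cv2) and the standard library are available. Lean on these libraries where they do the work, as an engineer would, in place of code of your own. Each camera call takes 0.05 s, during which the arm holds its last target. There are 200 camera calls.

## Working session

There is one attempt and no reset: what is moved stays moved. The work goes in short steps, Python scripts to look and compute and a shell command to move; the robot and the scene stay as the last step left them, time stands still between calls to the robot, and variables do not carry over. Pictures are saved under pics/ and viewed, at most 13 in all, crops included, and the job is handed in when it is done.

```bash
ls; mkdir -p pics; python3 - <<'E'
from cell import *
import cv2
print(read_state(), finger_overhang)
for n in ("scene","side"):
    cv2.imwrite(f"pics/{n}0.png", read_camera(n)); print(n,get_calibration(n))
E
```

```text
pics
{'time': 0.0, 'joint_positions': array([-73.67304206,  36.05761368,   2.20306727,  86.99479317,
        -1.54627994,  57.08591375,  -1.14532451]), 'qd': array([ 0.05466464, -0.09534598,  0.00850672,  0.00374395,  0.10206808,
       -0.07895362,  0.11399115]), 'joint_torque': array([ 9.06659034e-05, -5.49731255e+01,  1.14339877e+00, -1.86639529e+01,
       -5.23471506e-02,  2.35251349e-02,  1.47417936e-04]), 'ee_pos': array([0.22311096, 0.60983714, 0.22657574]), 'tcp_rot': array([-1.79891396e+02,  2.24563430e-03,  1.59903577e+02]), 'ft_force': array([ 0.43894085, -0.21735188, -0.15728058]), 'torque': array([-0.03110119,  0.02697643,  0.0414671 ]), 'gripper_force': 0.0, 'finger_gap': 0.09414262732866599} 0.022
scene {'fx': 386.1427182448336, 'fy': 386.1427182448336, 'cx': 313.04815467879115, 'cy': 199.39317231002497, 'rvec': array([ 1.86181342,  1.85039858, -0.61847979]), 'tvec': array([ 0.06947908, -0.34874757,  1.57138302])}
side {'fx': 434.21582048198655, 'fy': 434.21582048198655, 'cx': 319.3347861449885, 'cy': 196.75903250354554, 'rvec': array([ 0.16058541, -2.7115922 ,  1.41542211]), 'tvec': array([0.52666852, 0.13263166, 1.07743718])}
```

View pics/scene0.png

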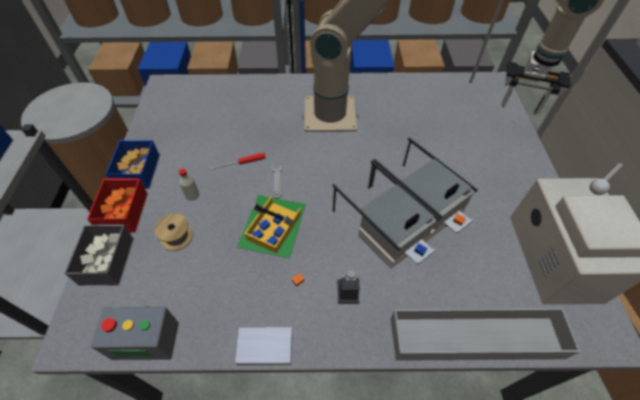

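View pics/side0.png

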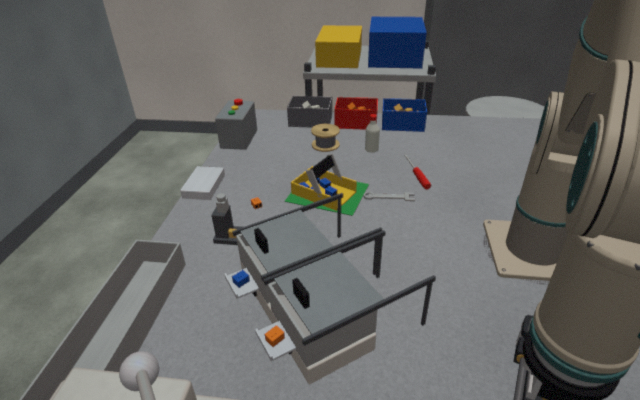

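Blue sample is at (421,250) in the scene view, in front of the image-left hopper, which is the feeder's right (-y) one. The orange sample is at (459,219). The tray is at (274,225), and the stray housing is at (298,281). Next: measurements.

```bash
cat > h.py <<'E'
import numpy as np, cv2
from cell import *
def cal(n):
    c=get_calibration(n); R,_=cv2.Rodrigues(np.array(c["rvec"])); t=np.array(c["tvec"])
    return c,R,-R.T@t
def ray(n,uv,C=None):
    c,R,o=C or cal(n); p=np.array([(uv[0]-c["cx"])/c["fx"],(uv[1]-c["cy"])/c["fy"]])
    if n=="wrist":
        r=np.linalg.norm(p); d=np.array([*(p/max(r,1e-9)*np.sin(r)),np.cos(r)])
    else: d=np.array([*p,1.])
    d=R.T@d; return o,d/np.linalg.norm(d)
def plane(n,uv,z,C=None):
    o,d=ray(n,uv,C); return o+d*(z-o[2])/d[2]
def tri(*obs):   # (name,uv[,C])
    A=np.zeros((3,3));b=np.zeros(3);L=[]
    for ob in obs:
        o,d=ray(*ob); P=np.eye(3)-np.outer(d,d);A+=P;b+=P@o;L.append((o,P))
    x=np.linalg.solve(A,b); return x,[float(np.linalg.norm(P@(x-o))) for o,P in L]
def blobs(m,amin=8):
    n,l,s,c=cv2.connectedComponentsWithStats(m.astype(np.uint8))
    return [(c[i].round(1).tolist(),int(s[i,4]),s[i,:4].tolist()) for i in range(1,n) if s[i,4]>=amin],l
def masks(im):
    h=cv2.cvtColor(im,cv2.COLOR_BGR2HSV).astype(int);H,S,V=h[...,0],h[...,1],h[...,2]
    return dict(blue=(abs(H-112)<12)&(S>150)&(V>60),orange=(abs(H-10)<7)&(S>170)&(V>120),
      yellow=(abs(H-24)<6)&(S>150)&(V>90),green=(abs(H-60)<15)&(S>120)&(V>50),black=(V<38))
E
python3 - <<'E'
from h import *
roi={"scene":(180,140,490,300),"side":(210,140,420,370)}
for n in roi:
    im=cv2.imread(f"pics/{n}0.png"); x0,y0,x1,y1=roi[n]
    for k,m in masks(im).items():
        m=m.copy(); q=np.zeros_like(m); q[y0:y1,x0:x1]=m[y0:y1,x0:x1]
        print(n,k,blobs(q)[0])
    k=3 if n=="scene" else 3
a=cv2.imread("pics/scene0.png"); b=cv2.imread("pics/side0.png")
cv2.imwrite("pics/c0.png",np.vstack([cv2.resize(a[150:250,225:485],None,fx=3,fy=3,interpolation=2),cv2.resize(b[140:220,260:420],None,fx=3.75,fy=3.75,interpolation=2)[:300,:].copy() if 0 else cv2.copyMakeBorder(cv2.resize(b[140:220,270:420],None,fx=3.6,fy=3.6,interpolation=2),0,0,0,240,0)]))
E
```

```text
scene blue [([276.8, 219.3], 18, [275, 217, 5, 5]), ([264.2, 224.2], 38, [261, 221, 7, 7]), ([278.4, 231.4], 35, [275, 228, 8, 8]), ([257.6, 233.2], 30, [254, 231, 8, 5]), ([272.3, 239.8], 29, [269, 237, 7, 6]), ([420.3, 249.0], 58, [416, 245, 10, 9])]
scene orange [([459.3, 218.7], 44, [455, 215, 9, 8]), ([297.6, 279.1], 61, [293, 275, 10, 9])]
scene yellow [([281.2, 210.1], 255, [264, 199, 36, 22]), ([266.8, 230.1], 466, [245, 213, 45, 36])]
scene green [([261.3, 200.4], 70, [257, 196, 11, 11]), ([288.9, 204.5], 184, [272, 199, 32, 13]), ([251.8, 216.9], 57, [247, 211, 11, 15]), ([288.2, 241.8], 292, [275, 218, 25, 39]), ([251.1, 245.2], 196, [239, 235, 33, 18])]
scene black [([372.1, 174.1], 43, [370, 165, 6, 21]), ([451.1, 191.0], 62, [446, 185, 12, 13]), ([260.4, 208.9], 32, [256, 206, 11, 6]), ([278.1, 216.2], 12, [275, 215, 7, 4]), ([411.4, 221.2], 71, [405, 215, 13, 13]), ([348.4, 293.9], 148, [340, 290, 18, 9])]
side blue [([326.6, 186.0], 122, [317, 178, 19, 17]), ([303.5, 183.8], 10, [301, 183, 6, 3]), ([240.3, 278.2], 158, [233, 271, 16, 16])]
side orange [([255.6, 201.1]
[... 443 characters left out ...]
 ([338.7, 208.7], 14, [338, 203, 2, 11]), ([306.2, 208.2], 12, [302, 207, 10, 4]), ([222.5, 224.5], 222, [213, 211, 19, 27]), ([261.0, 240.7], 178, [255, 229, 13, 24]), ([236.2, 232.6], 9, [234, 231, 6, 4]), ([377.1, 253.5], 182, [374, 234, 10, 43]), ([220.7, 241.4], 15, [215, 241, 11, 2]), ([231.0, 242.2], 11, [227, 241, 9, 3]), ([353.0, 246.3], 34, [342, 241, 25, 11]), ([300.6, 293.1], 265, [293, 279, 16, 29]), ([266.0, 282.0], 8, [264, 281, 5, 3]), ([410.0, 290.5], 17, [405, 288, 11, 6]), ([400.4, 295.1], 9, [398, 294, 6, 4]), ([389.0, 301.0], 15, [384, 298, 11, 7]), ([377.8, 306.5], 12, [374, 304, 9, 6]), ([356.1, 317.3], 63, [341, 309, 32, 17]), ([320.6, 334.9], 92, [303, 325, 37, 20])]
```

View pics/c0.png

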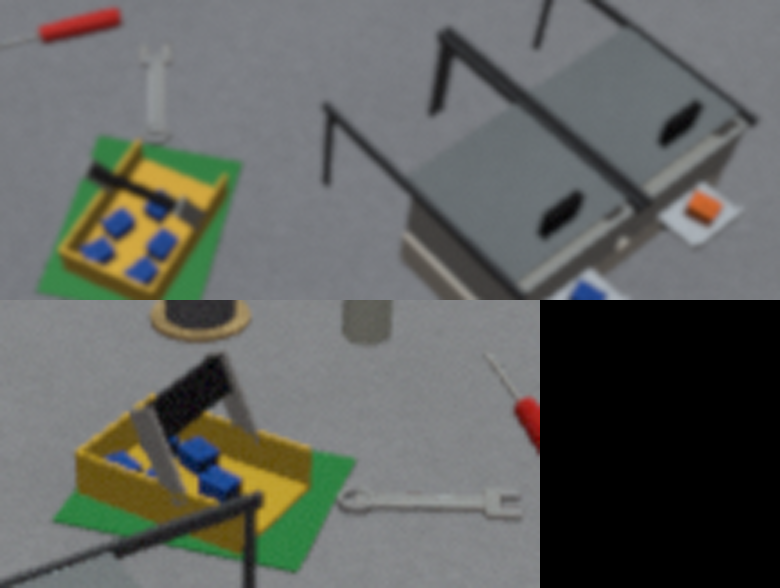

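The crop shows the tray's open front pointing up and slightly right (towards the robot). All five housings are behind the front lip, and the handle runs from (92,172) to (190,208) in the crop. Both covers are shut.

```bash
python3 - <<'E'
from h import *
a=cv2.imread("pics/scene0.png"); b=cv2.imread("pics/side0.png"); Ca,Cb=cal("scene"),cal("side")
T=lambda u,v:(lambda r:(r[0].round(4),np.round(r[1],4)))(tri(("scene",u,Ca),("side",v,Cb)))
sb=T((420.3,249),(240.3,278.2)); so=T((459.3,218.7),(273.8,333.8))
fr=T((411.4,221.2),(261,240.7)); fl=T((451.1,191),(300.6,293.1))
for n,v in dict(sblue=sb,sorange=so,finR=fr,finL=fl,stray=T((297.6,279.1),(255.6,201.1))).items(): print(n,*v)
d=(fl[0]-fr[0])[:2]; e=(so[0]-sb[0])[:2]
for q in(d,e): print(np.linalg.norm(q),"yaw",np.degrees(np.arctan2(q[1],q[0]))-90)
print("fin yaw from sample->", )
# mat
for n,im,C in(("scene",a,Ca),("side",b,Cb)):
    M=masks(im); 
    for k,z in(("green",.004),("yellow",.0)):
        m=M[k].copy(); q=np.zeros_like(m); x0,y0,x1,y1=(230,180,310,262) if n=="scene" else (280,150,375,215); q[y0:y1,x0:x1]=m[y0:y1,x0:x1]
        pts=np.argwhere(q)[:,::-1]
        if k=="green":
            P=np.array([plane(n,p,z,C)[:2] for p in pts]).astype(np.float32)
            r=cv2.minAreaRect(P); print(n,k,r); print(cv2.boxPoints(r).round(3).tolist())
        hull=cv2.convexHull(pts.astype(np.int32)); print(n,k,"hull",cv2.approxPolyDP(hull,3,True)[:,0].tolist())
E
```

```text
sblue [0.6677 0.2384 0.0702] [0.0003 0.0003]
sorange [0.5656 0.3732 0.0738] [0.0001 0.0001]
finR [0.6233 0.2039 0.1491] [0.0003 0.0003]
finL [0.5178 0.3377 0.1494] [0.0003 0.0003]
stray [ 0.7321 -0.1178  0.014 ] [0.0007 0.0007]
0.17038981777089846 yaw 38.25543595602167
0.16910189236078935 yaw 37.14095785665489
fin yaw from sample->
scene green ((0.5359587669372559, -0.20318807661533356), (0.16238965094089508, 0.20408779382705688), 76.63215637207031)
[[0.4180000126361847, -0.2590000033378601], [0.6159999966621399, -0.3059999942779541], [0.6539999842643738, -0.14800000190734863], [0.45500001311302185, -0.10100000351667404]]
scene green hull [[303, 205], [288, 256], [239, 246], [259, 196]]
scene yellow hull [[299, 210], [275, 248], [245, 233], [269, 199]]
side green ((0.5332543849945068, -0.19854609668254852), (0.16505654156208038, 0.20615416765213013), 76.58818817138672)
[[0.414000004529953, -0.2549999952316284], [0.6140000224113464, -0.30300000309944153], [0.652999997138977, -0.1420000046491623], [0.4519999921321869, -0.09399999678134918]]
side green hull [[367, 184], [352, 214], [286, 201], [291, 193]]
side yellow hull [[355, 192], [335, 209], [293, 193], [291, 182], [312, 167], [355, 181]]
```

```bash
python3 -m pendant '[0,0,-0.047,3.3,-3.4,0.2,1, 0,0,-0.047,3.3,-3.4,0.2,1, 0,0,-0.047,3.3,-3.4,0,1, 0,0,-0.047,3.3,-3.4,0,1, 0,0,-0.047,3.3,-3.4,0,1, 0,0,-0.047,3.3,-3.4,0,1, 0,0,-0.047,3.3,-3.4,0,1, 0,0,-0.047,3.3,-3.4,0,1, 0,0,-0.047,3.3,-3.4,0,1, 0,0,-0.047,3.3,-3.4,0,1, 0,0,-0.047,3.3,-3.4,0,1, 0,0,-0.047,3.3,-3.4,0,1, 0,0,0,0,0,0,1, 0,0,0,0,0,0,1]'
python3 - <<'E'
from h import *
print(get_calibration("wrist")); im=read_camera("wrist"); cv2.imwrite("pics/w1.png",im)
E
```

```text
time: 1.27
ee_pos: [0.5732, 0.2483, 0.2304]
tcp_rot: [-179.9, 0.1, 127.3]
ft_force: [0.0, -0.2, -0.0]
finger_gap: 0.0938
gripper_force: 0.0
{'fx': 309.70691628693146, 'fy': 309.70691628693146, 'cx': 312.9993094388612, 'cy': 201.74429514114132, 'rvec': array([-2.72164695, -0.91876486, -0.12777837]), 'tvec': array([-0.60553022, -0.17456497,  0.35412737])}
```

View pics/w1.png

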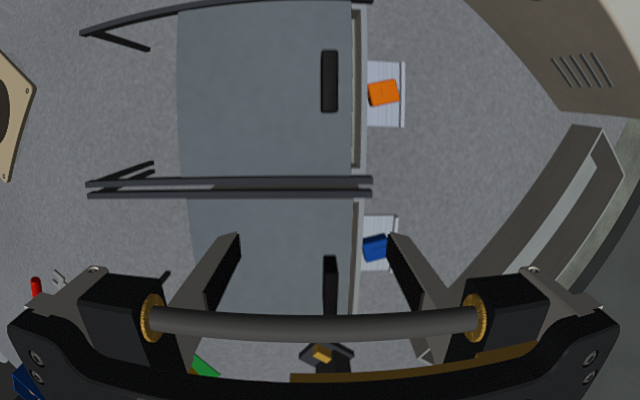

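The wrist view shows both fins, left at (329,81) and right at (330,285), half hidden by the gripper. The cover edges run vertically in the image, so the yaw matches well.

```bash
python3 - <<'E'
from h import *
im=cv2.imread("pics/w1.png"); C=cal("wrist"); P=lambda u,z:plane("wrist",u,z,C).round(4)
m=masks(im)["black"]; q=np.zeros_like(m); q[40:125,310:345]=m[40:125,310:345]
r=cv2.minAreaRect(np.argwhere(q)[:,::-1].astype(np.float32)); print(r)
for p in cv2.boxPoints(r): print(p,P(p,.169))
print("Rfin cols", [np.where(m[y,318:345])[0][[0,-1]]+318 for y in (260,275,290,300)])
for u in [(324,258),(336,258),(324,290),(337,290)]: print("R",u,P(u,.169))
print("rail mid line",P((372,187),.135),P((90,187),.135))
print("blue",P((375,248),.08),"or",P((383,93),.08))
print("plate far edge",P((353,30),.133),P((352,150),.133),"near",P((178,20),.133),P((182,150),.133))
E
```

```text
((329.0, 81.0), (60.0, 16.0), 90.0)
[321.  51.] [0.4986 0.354  0.169 ]
[337.  51.] [0.5073 0.3609 0.169 ]
[337. 111.] [0.5336 0.3268 0.169 ]
[321. 111.] [0.5248 0.3199 0.169 ]
Rfin cols [array([324, 335]), array([323, 337]), array([323, 336]), array([323, 336])]
R (324, 258) [0.5953 0.2332 0.169 ]
R (336, 258) [0.6028 0.2389 0.169 ]
R (324, 290) [0.6138 0.2098 0.169 ]
R (337, 290) [0.6224 0.2162 0.169 ]
rail mid line [0.5981 0.2974 0.135 ] [0.3765 0.1303 0.135 ]
blue [0.6625 0.2437 0.08  ] or [0.5626 0.3754 0.08  ]
plate far edge [0.5037 0.3917 0.133 ] [0.5652 0.3112 0.133 ] near [0.3731 0.315  0.133 ] [0.447  0.2236 0.133 ]
```

```bash
python3 -m pendant '[0,0,0,1.6,-1.5,0,1, 0,0,0,1.6,-1.5,0,1, 0,0,0,1.5,-1.5,0,1, 0,0,0,0,0,-2,1, 0,0,0,0,0,-2.4,1, 0,0,0,0,0,-2.2,1, 0,0,0,0,0,0,0.5, 0,0,0,0,0,0,0, 0,0,0,0,0,0,0, 0,0,0,0,0,0,0, 0,0,0,0,0,0,0, 0,0,0,0,0,0,0]'
```

```text
time: 2.32
ee_pos: [0.6191, 0.2071, 0.1662]
tcp_rot: [179.9, 0.0, 127.6]
ft_force: [0.3, -0.0, 0.1]
finger_gap: 0.0573
gripper_force: 0.0
```

```bash
python3 -m pendant '[0,0,0,0,0,0,0, 0,0,0,0,0,0,0, 0,0,0,0,0,0,0, 0,0,0,0,0,0,0, 0,0,0,0,0,0,0, 0,0,0,0,0,0,0, 0,0,0,0,0,0,0]'
```

```text
time: 2.9
ee_pos: [0.619, 0.2071, 0.165]
tcp_rot: [179.9, 0.0, 127.6]
ft_force: [1.7, 0.5, 0.1]
finger_gap: 0.012
gripper_force: 30.0
```

```bash
python3 -m pendant '[0,0,0,-0.7,-0.54,0,0, 0,0,0,-1.4,-1.08,0,0, 0,0,0,-1.4,-1.08,0,0, 0,0,0,-1.4,-1.08,0,0, 0,0,0,-1.4,-1.08,0,0, 0,0,0,-1.4,-1.08,0,0, 0,0,0,-1.4,-1.08,0,0, 0,0,0,-0.7,-0.54,0,0, 0,0,0,-0.3,-0.23,0,0, 0,0,0,-0.2,-0.15,0,0, 0,0,0,-0.2,-0.15,0,0, 0,0,0,0,0,0,0, 0,0,0,0,0,0,0]'
```

```text
time: 3.98
ee_pos: [0.5262, 0.1362, 0.1655]
tcp_rot: [178.3, 0.3, 127.8]
ft_force: [27.5, 20.9, -31.9]
finger_gap: 0.0121
gripper_force: 30.0
```

```bash
python3 -m pendant '[0,0,0,0.5,0.4,0,0, 0,0,0,0.4,0.3,0,0, 0,0,0,0,0,0,0]'; python3 -m pendant '[0,0,0,0,0,0,0.4, 0,0,0,0,0,0,0.4, 0,0,0,0,0,0,0.6, 0,0,0,0,0,0,0.6, 0,0,0,0,0,0,0.6, 0,0,0,0,0,3,0.6, 0,0,0,0,0,4,0.6, 0,0,0,-2,-2,4,0.6, 0,0,0,-2,-2,3,0.6]'; python3 - <<'E'
from h import *
print(get_calibration("wrist")); im=read_camera("wrist"); cv2.imwrite("pics/w2.png",im)
E
```

```text
time: 4.23
ee_pos: [0.5265, 0.1364, 0.1653]
tcp_rot: [179.5, 0.1, 127.7]
ft_force: [7.8, 6.1, -6.5]
finger_gap: 0.0121
gripper_force: 29.9
time: 4.98
ee_pos: [0.486, 0.0963, 0.3008]
tcp_rot: [179.9, 0.0, 127.7]
ft_force: [0.2, 0.9, 0.5]
finger_gap: 0.056
gripper_force: 0.0
{'fx': 309.70691628693146, 'fy': 309.70691628693146, 'cx': 312.9993094388612, 'cy': 201.74429514114132, 'rvec': array([-2.71980235, -0.92944499, -0.13270857]), 'tvec': array([-0.44317752, -0.26222111,  0.40079625])}
```

View pics/w2.png

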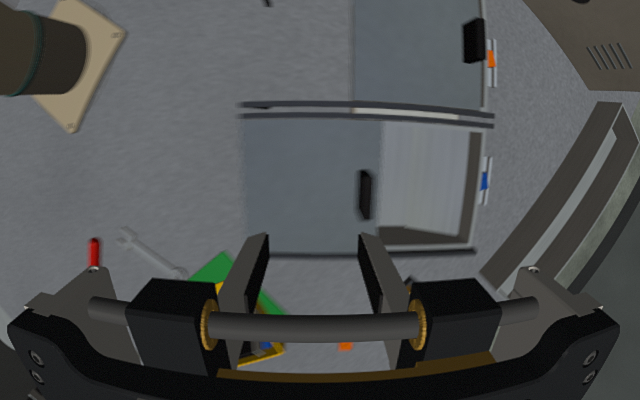

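The right cover is open: its plate edge is at column 381 and the hopper's inner far wall at about 475. I'll check that against the hopper's dimensions.

```bash
python3 - <<'E'
from h import *
C=cal("wrist"); P=lambda u,z:plane("wrist",u,z,C)
e=np.array([np.cos(np.radians(37.4)),np.sin(np.radians(37.4))]); n=np.array([-e[1],e[0]])
for nm,u,z in [("plate far edge",(381,185),.133),("hopper outer far rim",(481,185),.125),("left plate far",(484,70),.133),("hop rim inner far",(472,185),.125),
  ("plate near",(243,185),.133),("rail far end",(493,122),.135),("rail near end",(240,105),.135),("fin top",(365,195),.169),("rail-right side",(475,251),.135),("rail mid low",(440,121),.135)]:
    p=P(u,z)[:2]; print(nm,p.round(4),"e",round(float(p@e),4),"n",round(float(p@n),4))
im=cv2.imread("pics/w2.png"); print(im[185,370:490].mean(1).astype(int).tolist())
print(im[110:255:1,440].mean(1).astype(int).tolist())
E
```

```text
plate far edge [0.542 0.14 ] e 0.5156 n -0.2179
hopper outer far rim [0.6483 0.2211] e 0.6493 n -0.2181
left plate far [0.5549 0.3262] e 0.6389 n -0.0779
hop rim inner far [0.6377 0.2127] e 0.6358 n -0.2183
plate near [0.42  0.047] e 0.3622 n -0.2178
rail far end [0.6027 0.2861] e 0.6526 n -0.1388
rail near end [0.3668 0.1171] e 0.3626 n -0.1297
fin top [0.524  0.1238] e 0.4915 n -0.2199
rail-right side [0.7009 0.1538] e 0.6502 n -0.3035
rail mid low [0.5487 0.2388] e 0.5809 n -0.1435
[23, 48, 55, 64, 73, 78, 85, 90, 102, 110, 112, 113, 120, 125, 125, 124, 125, 124, 125, 123, 126, 123, 125, 124, 123, 124, 123, 123, 124, 126, 124, 124, 125, 125, 124, 123, 124, 124, 125, 124, 125, 125, 123, 124, 123, 122, 123, 123, 124, 124, 124, 125, 123, 122, 122, 122, 122, 122, 125, 124, 125, 125, 125, 124, 124, 123, 122, 123, 125, 124, 124, 125, 124, 126, 126, 126, 125, 125, 124, 123, 123, 124, 125, 126, 126, 125, 126, 125, 126, 125, 127, 125, 124, 117, 102, 83, 61, 58, 61, 60, 60, 59, 60, 61, 59, 61, 79, 101, 121, 124, 110, 93, 73, 67, 68, 68, 74, 107, 118, 123]
[48, 47, 84, 134, 157, 157, 157, 148, 88, 52, 47, 47, 56, 89, 109, 121, 128, 127, 126, 124, 123, 123, 124, 123, 123, 124, 122, 124, 122, 124, 124, 123, 123, 123, 122, 124, 123, 124, 123, 123, 123, 124, 124, 124, 125, 123, 123, 124, 124, 124, 123, 125, 123, 124, 123, 125, 124, 123, 124, 124, 124, 124, 124, 124, 125, 124, 124, 124, 124, 124, 124, 125, 125, 124, 125, 124, 124, 125, 124, 125, 124, 125, 125, 126, 125, 125, 127, 124, 124, 126, 125, 126, 125, 125, 124, 125, 126, 125, 126, 126, 125, 125, 124, 124, 126, 126, 125, 125, 125, 125, 124, 126, 125, 124, 123, 124, 124, 124, 123, 122, 121, 112, 97, 81, 59, 47, 47, 47, 47, 48, 47, 47, 49, 58, 88, 105, 114, 110, 92, 72, 40, 27, 34, 41, 46]
```

```bash
python3 -m pendant '[0,0,0,2,2,-3,0.6, 0,0,0,2,2,-4,0.6, 0,0,0,0,0,-3.8,0.6, 0,0,0,0,0,-2.8,0.6, 0,0,0,0,0,0,0, 0,0,0,0,0,0,0, 0,0,0,0,0,0,0, 0,0,0,0,0,0,0, 0,0,0,0,0,0,0, 0,0,0,0,0,0,0, 0,0,0,0,0,0,0, 0,0,0,0,0,0,0, 0,0,0,0,0,0,0, 0,0,0,0,0,0,0]';  python3 -m pendant '[0,0,0,-0.4,-0.3,0,0, 0,0,0,-0.4,-0.3,0,0, 0,0,0,-0.4,-0.3,0,0, 0,0,0,0,0,0,0, 0,0,0,0,0,0,0]'; python3 -m pendant '[0,0,0,-0.3,-0.24,0,0, 0,0,0,-0.3,-0.24,0,0, 0,0,0,-0.2,-0.15,0,0, 0,0,0,0,0,0,0, 0,0,0,0,0,0,0]'
```

```text
time: 6.2
ee_pos: [0.5271, 0.1357, 0.1707]
tcp_rot: [179.4, 0.2, 127.6]
ft_force: [7.1, 6.0, -3.9]
finger_gap: 0.0117
gripper_force: 30.0
time: 6.62
ee_pos: [0.5266, 0.1353, 0.1711]
tcp_rot: [177.9, 0.5, 127.9]
ft_force: [31.7, 22.4, -32.3]
finger_gap: 0.0119
gripper_force: 29.9
time: 7.03
ee_pos: [0.5265, 0.1347, 0.1728]
tcp_rot: [176.9, 0.8, 128.0]
ft_force: [44.9, 32.6, -41.8]
finger_gap: 0.0121
gripper_force: 29.9
```

```bash
python3 -m pendant '[0,0,0,0.5,0.4,0,0, 0,0,0,0.5,0.4,0,0, 0,0,0,0.5,0.38,0,0, 0,0,0,0.3,0.25,0,0, 0,0,0,0,0,0,0.6, 0,0,0,0,0,0,0.6, 0,0,0,0,0,0,1, 0,0,0,0,0,0,1, 0,0,0,0,0,0,1, 0,0,0,0,0,3,1, 0,0,0,0,0,4,1, 0,0,0,0,0,4,1]'; python3 - <<'E'
from h import *
Ca,Cb=cal("scene"),cal("side")
print("bar centre",tri(("scene",(270,212),Ca),("side",(323,167),Cb)))
P=lambda n,u,z:plane(n,u,z,Ca if n=="scene" else Cb).round(4)
print("rear base",P("scene",(275,248),.004),P("scene",(245,233),.004),"front top",P("scene",(269,199),.044),P("scene",(299,210),.044))
for u in [(355,192),(335,209)]: print("side front base",P("side",u,.004))
for u in [(355,181),(312,167),(291,182)]: print("side top",P("side",u,.044))
E
```

```text
time: 8.03
ee_pos: [0.5187, 0.1309, 0.279]
tcp_rot: [-179.7, -0.1, 127.6]
ft_force: [0.6, 0.2, -0.2]
finger_gap: 0.0618
gripper_force: 0.0
bar centre (array([ 0.54546978, -0.2025553 ,  0.08826279]), [0.0006231941696721263, 0.0006231941696721993])
rear base [ 0.6235 -0.19    0.004 ] [ 0.5683 -0.2886  0.004 ] front top [ 0.4637 -0.2149  0.044 ] [ 0.5084 -0.1162  0.044 ]
side front base [ 0.4507 -0.208   0.004 ]
side front base [ 0.5016 -0.1169  0.004 ]
side top [ 0.4516 -0.2064  0.044 ]
side top [ 0.5888 -0.2736  0.044 ]
side top [ 0.6381 -0.1829  0.044 ]
```

```bash
python3 -m pendant '[0,0,-0.03,0,-1,0.5,1, 0,0,-0.07,-0.14,-2.5,0.5,1, 0,0,-0.07,-0.14,-2.5,0.5,1, 0,0,-0.07,-0.14,-2.5,0.5,1, 0,0,-0.07,-0.14,-2.5,0,1, 0,0,-0.07,-0.14,-2.5,0,1, 0,0,-0.07,-0.14,-2.5,0,1, 0,0,-0.07,-0.14,-2.5,0,1, 0,0,-0.07,-0.14,-2.5,0,1, 0,0,-0.07,-0.14,-2.5,0,1, 0,0,-0.07,-0.14,-2.5,0,1, 0,0,-0.07,-0.14,-2.5,0,1, 0,0,-0.07,-0.14,-2.5,0,1, 0,0,-0.07,-0.14,-2.5,0,1, 0,0,-0.07,-0.14,-2.5,0,1, 0,0,-0.07,-0.14,-2.5,0,1, 0,0,-0.07,-0.14,-2.5,0,1, 0,0,-0.03,0,-1,0,1, 0,0,0,0,0,0,1, 0,0,0,0,0,0,1]'
python3 - <<'E'
from h import *
print(get_calibration("wrist")); im=read_camera("wrist"); cv2.imwrite("pics/w3.png",im)
E
```

```text
time: 9.7
ee_pos: [0.4977, -0.2873, 0.2983]
tcp_rot: [-179.9, -0.0, 60.0]
ft_force: [0.8, 0.5, -0.2]
finger_gap: 0.0939
gripper_force: 0.0
{'fx': 309.70691628693146, 'fy': 309.70691628693146, 'cx': 312.9993094388612, 'cy': 201.74429514114132, 'rvec': array([-2.77395622,  0.74131421,  0.10563503]), 'tvec': array([-0.57444186, -0.04955791,  0.46062864])}
```

View pics/w3.png

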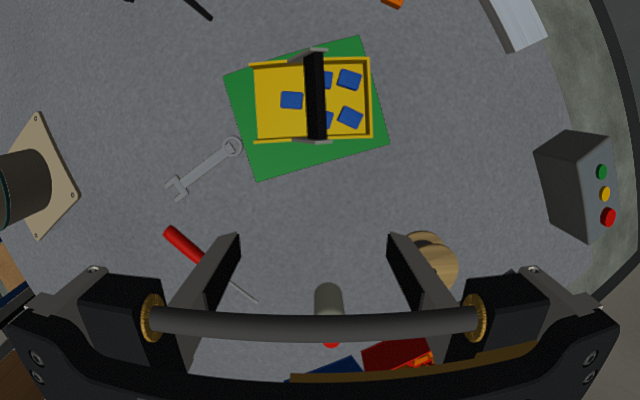

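The wrist view shows the whole tray. Its wall tops have corners at about (249,65), (370,57), (372,137) and (254,142), and the bar runs from (315,50) to (316,140). Mat corners are (223,76), (359,36), (390,145) and (257,182).

```bash
python3 - <<'E'
from h import *
im=cv2.imread("pics/w3.png"); C=cal("wrist"); P=lambda u,z:plane("wrist",u,z,C)[:2]
M=masks(im)
def sel(m,x0,y0,x1,y1):
    q=np.zeros_like(m); q[y0:y1,x0:x1]=m[y0:y1,x0:x1]; return np.argwhere(q)[:,::-1]
g=sel(M["green"],215,25,400,190); r=cv2.minAreaRect(np.array([P(p,.004) for p in g],np.float32)); print("mat",r)
y=sel(M["yellow"],240,45,385,150)
for z in(.004,.044):
    r=cv2.minAreaRect(np.array([P(p,z) for p in y],np.float32)); print("tray z",z,r)
c=[P(u,.044) for u in [(249,65),(254,142),(370,57),(372,137)]]; print(np.round(c,4))
f=(c[0]+c[1])/2; b=(c[2]+c[3])/2; print("front",f,"rear",b,"yaw",np.degrees(np.arctan2(*(b-f)[::-1])),"len",np.linalg.norm(b-f),"w",np.linalg.norm(c[0]-c[1]),np.linalg.norm(c[2]-c[3]))
k=sel(M["black"],295,40,335,148); r=cv2.minAreaRect(k.astype(np.float32)); print("bar px",r)
for z in(.09,.1): print(z,[P(p,z).round(4).tolist() for p in cv2.boxPoints(r)])
a=cv2.boxPoints(r); print(a)
E
```

```text
mat ((0.5347486734390259, -0.2015026956796646), (0.1684989631175995, 0.20886464416980743), 76.68378448486328)
tray z 0.004 ((0.5475007891654968, -0.19384907186031342), (0.12052759528160095, 0.1742323487997055), 63.0544548034668)
tray z 0.044 ((0.5466545820236206, -0.1959616243839264), (0.10985980927944183, 0.1588112860918045), 63.05446243286133)
[[ 0.4993 -0.114 ]
 [ 0.4519 -0.2076]
 [ 0.6432 -0.1844]
 [ 0.5925 -0.2804]]
front [ 0.47557812 -0.16075858] rear [ 0.61786283 -0.23239817] yaw -26.725011772258856 len 0.159302136318339 w 0.10490556486963289 0.10857805981169197
bar px ((314.3827819824219, 95.64865112304688), (87.33722686767578, 19.983131408691406), 87.64669799804688)
0.09 [[0.5649, -0.1456], [0.5855, -0.1563], [0.5374, -0.2489], [0.5165, -0.2381]]
0.1 [[0.5642, -0.1476], [0.5842, -0.1579], [0.5374, -0.248], [0.5171, -0.2375]]
[[302.60657   52.427128]
 [322.5728    51.6066  ]
 [326.159    138.87018 ]
 [306.19275  139.6907  ]]
```

```bash
python3 -m pendant '[0.025,0.049,0.007,1.1,0.9,-1.5,1, 0.025,0.049,0.007,1.1,0.9,-1.5,1, 0.025,0.049,0.007,1.1,0.9,-1.5,1, 0.025,0.049,0.007,1.1,0.9,-1.5,1, 0.025,0.049,0.007,1.1,0.9,-1.6,1, 0.025,0.049,0.007,1.1,0.9,-1.6,1, 0.025,0.049,0.007,1.1,0.9,-1.6,1, 0.022,0.046,0.005,1.1,0.8,-1.6,1, 0,0,0,0,0,0,1, 0,0,0,0,0,0,1]'
python3 - <<'E'
from h import *
from scipy.spatial.transform import Rotation as Ro
s=read_state(); R=Ro.from_euler("xyz",s["tcp_rot"],degrees=True)
y=np.radians(-26.9); xt=np.array([np.cos(y),np.sin(y),0]); yt=np.array([-xt[1],xt[0],0]); c,sn=np.cos(.436),np.sin(.436); Z=np.array([0,0,1])
zt=-sn*xt-c*Z; ty=c*xt-sn*Z; T=Ro.from_matrix(np.c_[np.cross(ty,zt),ty,zt])
g=np.array([.5512,-.1983,.09])-.003*zt
print(s["joint_positions"].round(1),"rotvec",(T*R.inv()).as_rotvec().round(3),"shift cm",((g-s["ee_pos"])*100).round(2),"zt",zt.round(3))
cv2.imwrite("pics/w4.png",read_camera("wrist"))
E
```

```text
time: 10.58
ee_pos: [0.586, -0.2147, 0.1729]
tcp_rot: [-154.8, 0.6, 63.5]
ft_force: [-0.1, -0.9, 0.7]
finger_gap: 0.0941
gripper_force: 0.0
[  7.1  54.6  27.   67.9 -20.2  87.9   7.5] rotvec [ 0.008 -0.008 -0.007] shift cm [-3.37  1.58 -8.02] zt [-0.377  0.191 -0.906]
```

View pics/w4.png

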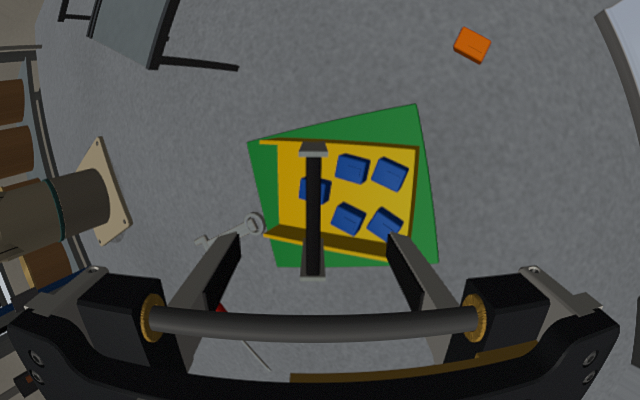

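The bar is seen edge-on at column 313, centred between the fingers, so I'll descend along the tool axis and close.

```bash
python3 -m pendant '[0.008,-0.008,-0.007,-0.7,0.3,-1.6,1, 0,0,0,-0.9,0.4,-2.1,1, 0,0,0,-0.9,0.4,-2.1,1, 0,0,0,-0.6,0.3,-1.4,1, 0,0,0,-0.3,0.2,-0.8,1, 0,0,0,0,0,0,0.5, 0,0,0,0,0,0,0.2, 0,0,0,0,0,0,0, 0,0,0,0,0,0,0, 0,0,0,0,0,0,0, 0,0,0,0,0,0,0, 0,0,0,0,0,0,0, 0,0,0,0,0,0,0, 0,0,0,0,0,0,0, 0,0,0,0,0,0,0, 0,0,0,0,0,0,0, 0,0,0,0,0,0,0, 0,0,0,0,0,0,0, 0,0,0,0,0,0,0]'
```

```text
time: 12.22
ee_pos: [0.5519, -0.2011, 0.0951]
tcp_rot: [-155.2, 0.0, 62.8]
ft_force: [-0.0, 0.3, 1.0]
finger_gap: 0.0118
gripper_force: 30.0
```

```bash
cat > plan.py <<'E'
from h import *
from scipy.spatial.transform import Rotation as Ro
s0p=np.array([.5519,-.2011,.0951]); R0=Ro.from_euler("xyz",[-155.2,0,62.8],degrees=True)
Tr=Ro.from_euler("z",-26.9,degrees=True); tp=np.array([.5467,-.196,.004])
rel_p=Tr.inv().apply(s0p-tp); rel_R=Tr.inv()*R0     # tool in tray frame
e=np.array([np.cos(np.radians(37.4)),np.sin(np.radians(37.4)),0]); n=np.array([-e[1],e[0],0])
def tool(trayR,lip):   # tool pose for a tray rotation and lip position
    o=lip-trayR.apply([-.08,0,.004]); return o+trayR.apply(rel_p), trayR*rel_R
def pour(th,eo,no,z):
    y=Ro.from_euler("z",-52.6,degrees=True); return tool(Ro.from_rotvec(-np.radians(th)*e)*y, (.571+eo)*e+(-.219+no)*n+np.array([0,0,z]))
E
python3 - <<'E'
from plan import *
print(rel_p.round(4))
s=read_state(); q,r=s["ee_pos"],Ro.from_euler("xyz",s["tcp_rot"],degrees=True)
pt=[(-4,.008,-.06,.20),(-4,.008,-.045,.17),(0,.008,-.04,.17)]+[(t,.008,-.04,.165) for t in range(10,71,10)]
for a in pt:
    p,R=pour(*a); print(a,p.round(4),"d cm",((p-q)*100).round(2),"rv",(R*r.inv()).as_rotvec().round(3)); q,r=p,R
E
```

```text
[ 0.0069 -0.0022  0.0911]
(-4, 0.008, -0.06, 0.2) [0.684  0.055  0.2808] d cm [13.22 25.6  18.58] rv [ 0.045  0.053 -0.449]
(-4, 0.008, -0.045, 0.17) [0.6749 0.0669 0.2508] d cm [-0.91  1.19 -3.  ] rv [0. 0. 0.]
(0, 0.008, -0.04, 0.17) [0.6683 0.0755 0.2571] d cm [-0.66  0.86  0.63] rv [-0.055 -0.042  0.   ]
(10, 0.008, -0.04, 0.165) [0.6584 0.0886 0.2659] d cm [-1.    1.31  0.88] rv [-0.139 -0.106 -0.   ]
(20, 0.008, -0.04, 0.165) [0.6471 0.1033 0.2766] d cm [-1.13  1.48  1.07] rv [-0.139 -0.106  0.   ]
(30, 0.008, -0.04, 0.165) [0.6348 0.1194 0.2839] d cm [-1.22  1.6   0.73] rv [-0.139 -0.106 -0.   ]
(40, 0.008, -0.04, 0.165) [0.622  0.1361 0.2876] d cm [-1.28  1.68  0.37] rv [-0.139 -0.106 -0.   ]
(50, 0.008, -0.04, 0.165) [0.609  0.1532 0.2876] d cm [-1.3  1.7 -0. ] rv [-0.139 -0.106 -0.   ]
(60, 0.008, -0.04, 0.165) [0.5961 0.17   0.2838] d cm [-1.28  1.68 -0.37] rv [-0.139 -0.106  0.   ]
(70, 0.008, -0.04, 0.165) [0.5839 0.186  0.2765] d cm [-1.22  1.6  -0.74] rv [-0.139 -0.106 -0.   ]
```

```bash
python3 -m pendant '[0,0,0,0,0,0.8,0, 0,0,0,0,0,1.6,0, 0.008,0.015,0,0,0,2.4,0, 0.008,0.015,0,0,0,2.8,0, 0.008,0.015,0,0,0,2.8,0, 0.008,0.015,0,0,0,2.8,0, 0,0,0,0,0,2.4,0, 0,0,0,0,0,2,0, 0,0,0,0,0,1,0]' && python3 -m pendant '[0,0,-0.02,0.3,0.6,0,0, 0,0,-0.035,0.7,1.3,0,0, 0,0,-0.035,1,2,0,0, 0,0,-0.035,1.2,2.4,0,0, 0,0,-0.035,1.2,2.4,0,0, 0,0,-0.035,1.2,2.4,0,0, 0,0,-0.035,1.2,2.4,0,0, 0,0,-0.035,1.2,2.4,0,0, 0,0,-0.035,1.2,2.4,0,0, 0,0,-0.035,1.2,2.4,0,0, 0,0,-0.035,1.1,2,0,0, 0,0,-0.035,0.8,1.5,0,0, 0,0,-0.03,0.5,0.9,0,0, 0,0,-0.014,0.4,0.5,0,0, 0,0,0,0,0,0,0, 0,0,0,0,0,0,0]'
python3 - <<'E'
from plan import *
s=read_state(); q,r=s["ee_pos"],Ro.from_euler("xyz",s["tcp_rot"],degrees=True)
p,R=pour(0,.008,-.04,.17); print(s["joint_positions"].round(1),"d cm",((p-q)*100).round(2),"rv",(R*r.inv()).as_rotvec().round(3))
cv2.imwrite("pics/w5.png",read_camera("wrist")); cv2.imwrite("pics/s5.png",read_camera("scene"))
a=cv2.imread("pics/s5.png")[130:310,230:510]; b=cv2.imread("pics/w5.png"); cv2.imwrite("pics/c5.png",np.hstack([b,np.zeros((400,0,3),np.uint8)]) if 0 else np.vstack([cv2.resize(b,(560,350)),cv2.resize(a,(389,250))[:, :389] if 0 else cv2.copyMakeBorder(cv2.resize(a,(389,250)),0,0,0,171,0)]))
E
```

```text
time: 12.97
ee_pos: [0.5529, -0.2021, 0.2846]
tcp_rot: [-151.6, -0.0, 62.8]
ft_force: [0.8, 0.5, -4.1]
finger_gap: 0.0123
gripper_force: 30.0
time: 14.3
ee_pos: [0.6836, 0.0543, 0.28]
tcp_rot: [-151.3, 0.1, 37.1]
ft_force: [-0.3, -0.6, -4.1]
finger_gap: 0.0117
gripper_force: 30.0
[ -7.5  51.9  29.   57.9 -39.5  99.  -34.4] d cm [-1.53  2.12 -2.29] rv [-0.053 -0.042 -0.   ]
```

View pics/c5.png

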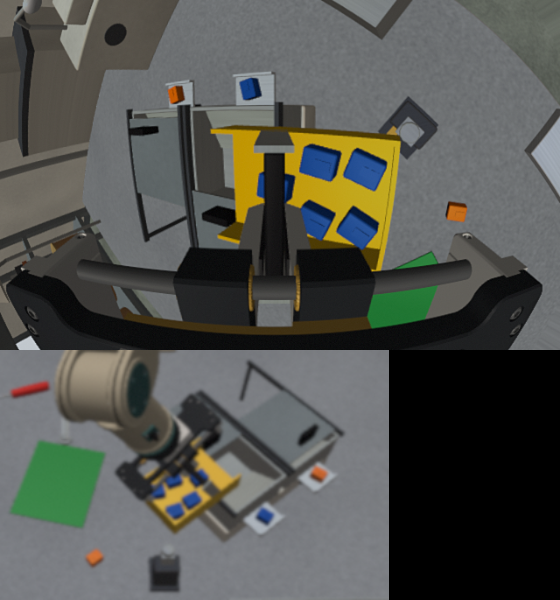

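```bash
python3 -m pendant '[-0.01,-0.01,0,-0.3,0.4,-0.5,0, -0.015,-0.012,0,-0.5,0.7,-0.8,0, -0.015,-0.01,0,-0.4,0.6,-0.6,0, -0.013,-0.01,0,-0.3,0.4,-0.4,0, -0.035,-0.026,0,-0.25,0.33,0.22,0, -0.035,-0.027,0,-0.25,0.33,0.2,0, -0.035,-0.026,0,-0.25,0.33,0.2,0, -0.035,-0.027,0,-0.25,0.32,0.2,0, -0.035,-0.026,0,-0.28,0.37,0.27,0, -0.035,-0.027,0,-0.28,0.37,0.27,0, -0.035,-0.026,0,-0.28,0.37,0.27,0, -0.035,-0.027,0,-0.28,0.37,0.27,0]'
python3 - <<'E'
from plan import *
s=read_state(); q,r=s["ee_pos"],Ro.from_euler("xyz",s["tcp_rot"],degrees=True)
for t in (20,30,40,50):
    p,R=pour(t,.008,-.04,.165); print(s["joint_positions"].round(1),"d cm",((p-q)*100).round(2),"rv",(R*r.inv()).as_rotvec().round(3)); q,r=p,R
E
```

```text
time: 15.4
ee_pos: [0.6471, 0.1033, 0.2774]
tcp_rot: [-175.3, -0.1, 37.1]
ft_force: [0.4, -0.8, -3.6]
finger_gap: 0.0118
gripper_force: 30.0
[-29.9  40.   38.9  80.7 -29.   71.8 -39.8] d cm [-0.    0.   -0.08] rv [0.002 0.001 0.   ]
[-29.9  40.   38.9  80.7 -29.   71.8 -39.8] d cm [-1.22  1.6   0.73] rv [-0.139 -0.106 -0.   ]
[-29.9  40.   38.9  80.7 -29.   71.8 -39.8] d cm [-1.28  1.68  0.37] rv [-0.139 -0.106 -0.   ]
[-29.9  40.   38.9  80.7 -29.   71.8 -39.8] d cm [-1.3  1.7 -0. ] rv [-0.139 -0.106 -0.   ]
```

```bash
python3 -m pendant '[-0.035,-0.026,0,-0.3,0.4,0.18,0, -0.035,-0.027,0,-0.3,0.4,0.18,0, -0.035,-0.026,0,-0.31,0.4,0.18,0, -0.035,-0.027,0,-0.31,0.4,0.18,0, -0.035,-0.026,0,-0.32,0.42,0.1,0, -0.035,-0.027,0,-0.32,0.42,0.09,0, -0.035,-0.026,0,-0.32,0.42,0.09,0, -0.035,-0.027,0,-0.32,0.42,0.09,0, -0.035,-0.026,0,-0.33,0.43,0,0, -0.035,-0.027,0,-0.33,0.43,0,0, 0,0,0,0,0,0,0, 0,0,0,0,0,0,0, 0,0,0,0,0,0,0, 0,0,0,0,0,0,0, 0,0,0,0,0,0,0, 0,0,0,0,0,0,0]'
python3 - <<'E'
from plan import *
b=read_camera("wrist");a=read_camera("scene")[130:310,230:510]; print(blobs(masks(b)["blue"],20)[0])
cv2.imwrite("pics/c6.png",np.vstack([cv2.resize(b,(560,350)),cv2.copyMakeBorder(cv2.resize(a,(389,250)),0,0,0,171,0)]))
E
```

```text
time: 16.73
ee_pos: [0.6167, 0.1439, 0.2882]
tcp_rot: [159.5, -0.1, 37.1]
ft_force: [-0.4, 0.1, -4.8]
finger_gap: 0.0115
gripper_force: 30.0
[([210.1, 102.8], 496, [198, 89, 25, 29]), ([190.7, 190.8], 902, [177, 164, 28, 55]), ([201.2, 228.4], 481, [190, 210, 25, 33]), ([175.8, 230.4], 310, [165, 221, 22, 20])]
```

View pics/c6.png

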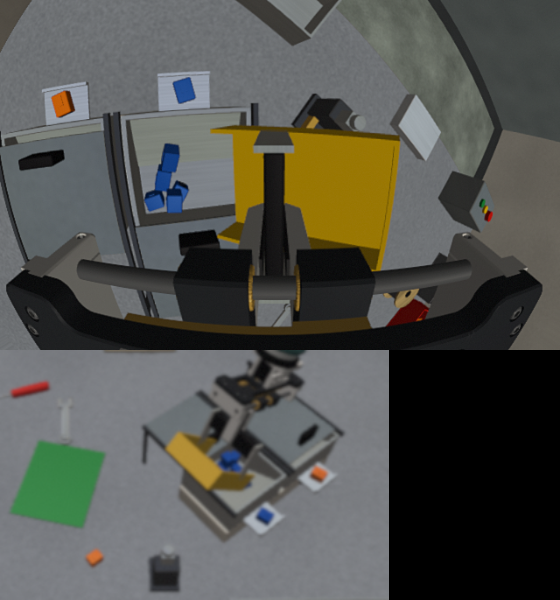

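All five housings lie in the right hopper, around (165,185) in the wrist crop. The tray is empty and hasn't shifted in the grip. Next I'll level it and go back to the mat, square with it.

```bash
cat >> plan.py <<'E'
def place(z):
    y=Ro.from_euler("z",-13.3,degrees=True); o=np.array([.5347,-.2015,.004+z]); return o+y.apply(rel_p), y*rel_R
E
python3 - <<'E'
from plan import *
s=read_state(); q,r=s["ee_pos"],Ro.from_euler("xyz",s["tcp_rot"],degrees=True)
for nm,(p,R) in [("p25",pour(25,.008,-.04,.195)),("p0",pour(0,.008,-.05,.22)),("above",place(.08)),("low",place(.01)),("down",place(0))]:
    print(nm,p.round(4),"d cm",((p-q)*100).round(2),"rv",(R*r.inv()).as_rotvec().round(3)); q,r=p,R
E
```

```text
p25 [0.641  0.1112 0.3107] d cm [ 2.45 -3.32  2.26] rv [0.282 0.213 0.001]
p0 [0.6744 0.0676 0.3071] d cm [ 3.34 -4.37 -0.36] rv [0.347 0.265 0.   ]
above [ 0.541  -0.2052  0.1751] d cm [-13.35 -27.28 -13.2 ] rv [-0.     0.     0.686]
low [ 0.541  -0.2052  0.1051] d cm [ 0.  0. -7.] rv [0. 0. 0.]
down [ 0.541  -0.2052  0.0951] d cm [ 0.  0. -1.] rv [0. 0. 0.]
```

```bash
python3 -m pendant '[0.047,0.0355,0,0.41,-0.55,0.38,0, 0.047,0.0355,0,0.41,-0.55,0.38,0, 0.047,0.0355,0,0.41,-0.55,0.38,0, 0.047,0.0355,0,0.41,-0.55,0.38,0, 0.047,0.0355,0,0.41,-0.55,0.38,0, 0.047,0.0355,0,0.41,-0.55,0.36,0, 0.058,0.044,0,0.56,-0.73,-0.06,0, 0.058,0.044,0,0.56,-0.73,-0.06,0, 0.058,0.044,0,0.56,-0.73,-0.06,0, 0.058,0.044,0,0.56,-0.73,-0.06,0, 0.058,0.044,0,0.56,-0.73,-0.06,0, 0.057,0.045,0,0.54,-0.72,-0.06,0]' && python3 -m pendant '[0,0,0.025,-0.5,-1,0,0, 0,0,0.049,-0.95,-1.95,0,0, 0,0,0.049,-0.95,-1.95,0,0, 0,0,0.049,-0.95,-1.95,0,0, 0,0,0.049,-0.95,-1.95,0,0, 0,0,0.049,-0.95,-1.95,0,0, 0,0,0.049,-0.95,-1.95,-0.8,0, 0,0,0.049,-0.95,-1.95,-1.8,0, 0,0,0.049,-0.95,-1.95,-1.8,0, 0,0,0.049,-0.95,-1.95,-1.8,0, 0,0,0.049,-0.95,-1.95,-1.8,0, 0,0,0.049,-0.95,-1.95,-1.8,0, 0,0,0.049,-0.95,-1.95,-1.6,0, 0,0,0.049,-0.95,-1.95,-1.2,0, 0,0,0.024,-0.45,-0.95,-0.6,0, 0,0,0,0,0,0,0, 0,0,0,0,0,0,0]'
python3 - <<'E'
from plan import *
s=read_state(); q,r=s["ee_pos"],Ro.from_euler("xyz",s["tcp_rot"],degrees=True)
for nm,(p,R) in [("low",place(.01)),("down",place(0))]:
    print(nm,p.round(4),"d cm",((p-q)*100).round(2),"rv",(R*r.inv()).as_rotvec().round(3)); q,r=p,R
E
```

```text
time: 17.83
ee_pos: [0.6752, 0.0663, 0.3069]
tcp_rot: [-155.2, -0.0, 37.1]
ft_force: [1.6, 1.0, -3.6]
finger_gap: 0.0117
gripper_force: 30.0
time: 19.25
ee_pos: [0.5417, -0.2052, 0.1747]
tcp_rot: [-155.3, 0.0, 76.3]
ft_force: [1.0, -0.2, -2.7]
finger_gap: 0.0115
gripper_force: 30.0
low [ 0.541  -0.2052  0.1051] d cm [-0.08 -0.   -6.96] rv [0.    0.001 0.002]
down [ 0.541  -0.2052  0.0951] d cm [ 0.  0. -1.] rv [0. 0. 0.]
```

```bash
python3 -m pendant '[0,0,0,-0.08,0,-0.8,0, 0,0,0,0,0,-1.6,0, 0,0,0,0,0,-1.8,0, 0,0,0,0,0,-1.4,0, 0,0,0,0,0,-0.8,0, 0,0,0,0,0,-0.4,0, 0,0,0,0,0,-0.3,0, 0,0,0,0,0,-0.2,0, 0,0,0,0,0,-0.2,0, 0,0,0,0,0,-0.1,0, 0,0,0,0,0,-0.1,0, 0,0,0,0,0,0,0, 0,0,0,0,0,0,0]'
```

```text
time: 20.33
ee_pos: [0.5406, -0.2047, 0.0981]
tcp_rot: [-155.2, -0.0, 76.4]
ft_force: [0.1, -1.0, -3.8]
finger_gap: 0.0115
gripper_force: 30.0
```

```bash
python3 -m pendant '[0,0,0,0,0,-0.08,0, 0,0,0,0,0,-0.08,0, 0,0,0,0,0,-0.07,0, 0,0,0,0,0,-0.06,0, 0,0,0,0,0,0,0]'
```

```text
time: 20.75
ee_pos: [0.5406, -0.2046, 0.0954]
tcp_rot: [-155.2, -0.0, 76.4]
ft_force: [0.3, 1.6, -0.5]
finger_gap: 0.012
gripper_force: 30.0
```

Contact is being made: the weight is nearly off the wrist. One more small step down, then release and back off along the tool axis.

```bash
python3 -m pendant '[0,0,0,0,0,-0.05,0, 0,0,0,0,0,0,0]'; python3 -m pendant '[0,0,0,0,0,0,0.1, 0,0,0,0,0,0,0.3, 0,0,0,0,0,0,0.6, 0,0,0,0,0,0,0.8, 0,0,0,0,0,0,0.8, 0,0,0,0,0,0,0.8, 0,0,0,0,0,0,0.8, 0,0,0,0,0,0,0.8]'; python3 -m pendant '[0,0,0,0.4,-0.1,0.9,0.8, 0,0,0,0.8,-0.2,1.8,0.8, 0,0,0,0.8,-0.2,1.8,0.8, 0,0,0,0.8,-0.2,1.8,0.8, 0,0,0,0.8,-0.2,1.8,0.8, 0,0,0,0.8,-0.2,1.8,0.8, 0,0,0,0.4,-0.1,0.9,0.8, 0,0,0,0,0,0,0.8]'
python3 - <<'E'
from plan import *
s=read_state(); print(s["joint_positions"].round(1),Ro.from_euler("xyz",s["tcp_rot"],degrees=True).as_matrix().round(3).tolist())
im=read_camera("wrist"); cv2.imwrite("pics/w7.png",im); C=cal("wrist"); P=lambda u,z:plane("wrist",u,z,C)[:2]
M=masks(im); y=blobs(M["yellow"],200)[0]; print(y, blobs(M["green"],200)[0])
E
```

```text
time: 20.92
ee_pos: [0.5408, -0.2045, 0.0952]
tcp_rot: [-155.2, -0.0, 76.4]
ft_force: [0.9, 1.1, 3.4]
finger_gap: 0.0119
gripper_force: 30.0
time: 21.58
ee_pos: [0.5405, -0.2047, 0.0944]
tcp_rot: [-155.2, -0.0, 76.4]
ft_force: [-0.0, 0.5, 0.7]
finger_gap: 0.0549
gripper_force: 0.0
time: 22.25
ee_pos: [0.5902, -0.2175, 0.2048]
tcp_rot: [-155.5, 0.0, 76.5]
ft_force: [-0.6, 0.2, 0.2]
finger_gap: 0.0751
gripper_force: 0.0
[  5.2  52.8  26.9  66.  -15.6  89.7  16.9] [[0.234, 0.885, -0.403], [0.972, -0.213, 0.097], [-0.001, -0.415, -0.91]]
[([291.3, 174.5], 2138, [263, 135, 43, 83]), ([360.0, 181.4], 7073, [319, 136, 84, 102]), ([451.7, 329.5], 213, [443, 310, 15, 36])] [([374.7, 151.4], 6606, [265, 111, 166, 147]), ([272.2, 177.2], 968, [265, 139, 15, 81]), ([284.8, 231.6], 251, [268, 226, 34, 13]), ([346.8, 242.4], 405, [322, 235, 51, 16])]
```

View pics/w7.png

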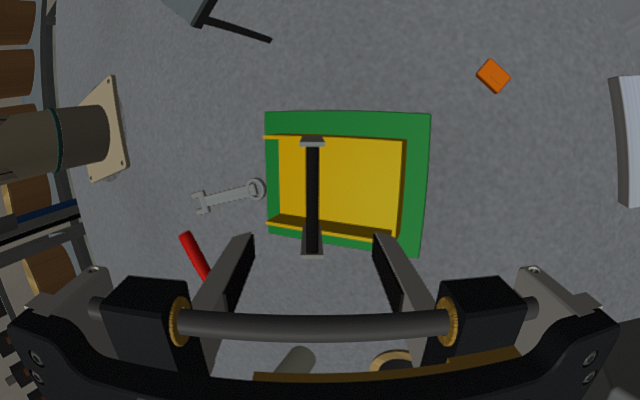

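```bash
python3 - <<'E'
from plan import *
im=cv2.imread("pics/w7.png"); C=cal("wrist"); P=lambda u,z:plane("wrist",u,z,C)[:2]
M=masks(im); q=lambda m:np.array([[x,y] for y,x in np.argwhere(m) if 255<x<435 and 105<y<260])
print("tray",cv2.minAreaRect(np.array([P(p,.044) for p in q(M["yellow"])],np.float32)),"mat",cv2.minAreaRect(np.array([P(p,.004) for p in q(M["green"])],np.float32)))
s=read_state(); R=Ro.from_euler("xyz",s["tcp_rot"],degrees=True)
T=Ro.from_euler("xyz",[180,0,127.6],degrees=True); V=Ro.from_euler("xyz",[180,0,76.4],degrees=True)
print("untilt",(V*R.inv()).as_rotvec().round(3),"yaw",(T*V.inv()).as_rotvec().round(3),"d",((np.array([.5265,.136,.27])-s["ee_pos"])*100).round(2))
E
```

```text
tray ((0.5336414575576782, -0.20081827044487), (0.11024262756109238, 0.15932074189186096), 76.34512329101562) mat ((0.5334303975105286, -0.2015477567911148), (0.16750626266002655, 0.20821861922740936), 76.6355972290039)
untilt [-0.101 -0.418 -0.   ] yaw [ 0.    -0.     0.894] d [-6.26 35.3   6.68]
```

Tray and mat centres agree within 1 mm and both are level and square. Next is the cover fin.

```bash
python3 -m pendant '[-0.02,-0.084,0,-0.5,0,1.34,0.8, -0.02,-0.084,0,-0.5,0,1.34,0.8, -0.02,-0.084,0,-0.5,0,1.34,0.8, -0.02,-0.083,0,-0.5,0,1.34,0.8, -0.02,-0.083,0,-0.5,0,1.3,0.8, 0,0,0.03,-0.2,1.2,0,0.8, 0,0,0.06,-0.25,2.4,0,0.8, 0,0,0.06,-0.25,2.4,0,0.8, 0,0,0.06,-0.25,2.4,0,0.8, 0,0,0.06,-0.25,2.4,0,0.8, 0,0,0.06,-0.25,2.4,0,0.8, 0,0,0.06,-0.25,2.4,0,0.8, 0,0,0.06,-0.25,2.4,0,0.8, 0,0,0.06,-0.25,2.4,0,0.8, 0,0,0.06,-0.25,2.4,0,0.8, 0,0,0.06,-0.25,2.4,0,0.8, 0,0,0.06,-0.25,2.4,0,0.8, 0,0,0.06,-0.25,2.4,0,0.8]' && python3 -m pendant '[0,0,0.06,-0.25,2.4,0,0.8, 0,0,0.06,-0.25,2.4,0,0.8, 0,0,0.024,0,0.5,0,0.8, 0,0,0,0,0,0,0.8, 0,0,0,0,0,0,0.8]'
```

```text
time: 23.8
ee_pos: [0.5303, 0.0856, 0.2675]
tcp_rot: [-179.6, -0.2, 119.7]
ft_force: [0.1, -0.3, -0.1]
finger_gap: 0.0753
gripper_force: 0.0
time: 24.22
ee_pos: [0.5262, 0.1357, 0.2681]
tcp_rot: [-179.7, -0.1, 127.6]
ft_force: [0.1, -1.3, 1.0]
finger_gap: 0.075
gripper_force: 0.0
```

```bash
python3 -m pendant '[0,0,0,0,0,-2,0.8, 0,0,0,0,0,-3,0.8, 0,0,0,0,0,-3,0.8, 0,0,0,0,0,-1.5,0.5, 0,0,0,0,0,-0.7,0.2, 0,0,0,0,0,0,0, 0,0,0,0,0,0,0, 0,0,0,0,0,0,0, 0,0,0,0,0,0,0, 0,0,0,0,0,0,0, 0,0,0,0,0,0,0, 0,0,0,0,0,0,0, 0,0,0,0,0,0,0, 0,0,0,0,0,0,0, 0,0,0,0,0,0,0]'
```

```text
time: 25.47
ee_pos: [0.5267, 0.1366, 0.1673]
tcp_rot: [-179.9, -0.1, 127.6]
ft_force: [-0.8, 0.3, 2.3]
finger_gap: 0.0117
gripper_force: 30.0
```

```bash
python3 -m pendant '[0,0,0,0.7,0.54,0,0, 0,0,0,1.4,1.07,0,0, 0,0,0,1.4,1.07,0,0, 0,0,0,1.4,1.07,0,0, 0,0,0,1.4,1.07,0,0, 0,0,0,1.4,1.07,0,0, 0,0,0,0.8,0.61,0,0, 0,0,0,0.5,0.38,0,0, 0,0,0,0.2,0.15,0,0, 0,0,0,0,0,0,0, 0,0,0,0,0,0,0]'; python3 -m pendant '[0,0,0,0.3,0.23,0,0, 0,0,0,0.3,0.23,0,0, 0,0,0,0,0,0,0, 0,0,0,0,0,0,0]';python3 -m pendant '[0,0,0,0.3,0.23,0,0, 0,0,0,0.3,0.23,0,0, 0,0,0,0,0,0,0, 0,0,0,0,0,0,0]'
```

```text
time: 26.38
ee_pos: [0.6196, 0.2072, 0.1674]
tcp_rot: [-180.0, -0.0, 127.7]
ft_force: [1.6, 0.9, 2.8]
finger_gap: 0.0116
gripper_force: 30.0
time: 26.72
ee_pos: [0.6252, 0.2115, 0.1674]
tcp_rot: [-179.9, -0.0, 127.7]
ft_force: [1.2, 0.3, 4.4]
finger_gap: 0.0115
gripper_force: 30.0
time: 27.05
ee_pos: [0.6302, 0.2153, 0.1674]
tcp_rot: [-179.8, -0.1, 127.6]
ft_force: [-1.5, -2.1, 6.7]
finger_gap: 0.0117
gripper_force: 30.0
```

```bash
python3 -m pendant '[0,0,0,0.3,0.23,0,0, 0,0,0,0.3,0.23,0,0, 0,0,0,0.2,0.15,0,0, 0,0,0,0,0,0,0, 0,0,0,0,0,0,0]'
```

```text
time: 27.47
ee_pos: [0.6305, 0.2155, 0.1671]
tcp_rot: [-178.7, -0.3, 127.5]
ft_force: [-19.3, -11.8, 22.0]
finger_gap: 0.0118
gripper_force: 30.1
```

Hard stop reached after about 130 mm of travel, so the cover is fully shut. I'll relax, release and lift clear.

```bash
python3 -m pendant '[0,0,0,-0.35,-0.25,0,0, 0,0,0,-0.2,-0.16,0,0, 0,0,0,0,0,0,0]'; python3 -m pendant '[0,0,0,0,0,0,0.1, 0,0,0,0,0,0,0.3, 0,0,0,0,0,0,0.6, 0,0,0,0,0,0,0.6, 0,0,0,0,0,0,0.6, 0,0,0,0,0,0,0.6, 0,0,0,0,0,2,0.6, 0,0,0,0,0,4,0.6, 0,0,0,0,0,4,0.6, 0,0,0,-2,-2,2,0.6, 0,0,0,-3,-3,0,0.6, 0,0,0,-3,-3,0,0.6, 0,0,0,-3,-3,0,0.6, 0,0,0,0,0,0,0.6, 0,0,0,0,0,0,0.6]'
python3 - <<'E'
from h import *
b=read_camera("wrist"); a=read_camera("scene")[130:310,180:510]
cv2.imwrite("pics/c8.png",np.vstack([cv2.resize(b,(480,300)),cv2.copyMakeBorder(cv2.resize(a,(480,262)),0,0,0,0,0)]))
E
```

```text
time: 27.72
ee_pos: [0.6302, 0.2153, 0.1672]
tcp_rot: [-179.5, -0.1, 127.6]
ft_force: [-6.9, -3.7, 9.3]
finger_gap: 0.0119
gripper_force: 29.9
time: 28.97
ee_pos: [0.5233, 0.1077, 0.2876]
tcp_rot: [-179.8, -0.1, 127.5]
ft_force: [0.3, 0.1, -0.5]
finger_gap: 0.0561
gripper_force: 0.0
```

View pics/c8.png

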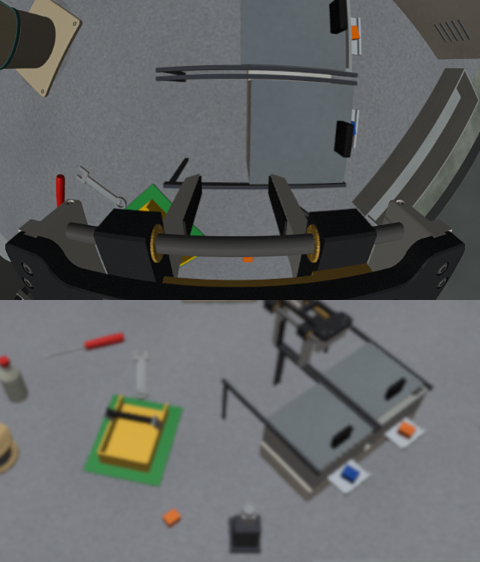

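The right cover is fully shut, the left one is as it was, and the empty tray sits square on the mat. Nothing else has moved.

```bash
python3 -c "from cell import hand_in; print(hand_in())"
```

```text
the job is handed in; nothing more can be done
None
```

The job is handed in: the five blue housings are in the right (blue-sample) hopper, the empty tray sits level in the middle of its mat, and that hopper's cover was then slid fully shut, all by about 29 s on the robot's clock.

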